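# Mesh the turning knob and bring the cam dial to its mark

### The arm

A 6-joint arm with a two-finger parallel gripper is mounted at the origin on the work surface. World frame = base frame: x ahead of the robot, y to its left, z up, the work surface at z = 0. Lengths are in mm, angles in rad, forces in N, time in s.
With the tool pointing down it reaches from about 350 to 850 mm from the base axis. Payload 8.1 kg.
Tool frame: the origin (TCP) lies between the finger pads; the fingertips stand 25 mm ahead of it and the grasp point (between the pads) lies 6 mm ahead of it; z points along the fingers, y is the line along which they close (so a half turn about z gives the same grasp; the last joint's range is limited). The gripper opens to 93 mm and grips with 3 to 60 N. Pads are 15 mm wide; open, the fingers measure 128 mm over their backs; the gripper's body (75 mm by 188 mm) begins 65 mm behind the grasp point.
Start: joints at [-1.19, 0.13, 1.488, -0, 1.523, -0.085], TCP at [269.502, -536.073, 243.635] pointing down, gripper open.
Joint ranges: [-2.96, 2.96], [-0.89, 2.26], [0.02, 2.5], [-1.34, 4.48], [0, 2.73], [-2.66, 2.66]. Speed limits (rad/s): [2.39, 2.39, 2.79, 3.14, 3.14, 3.14].

### API

Orientations are given as [roll, pitch, yaw] about the fixed x, y, z axes, in that order (R = Rz(yaw) Ry(pitch) Rx(roll)).
In Python, from plant import * gives the robot as it stands.
- The arm moves only by the tool drive_tool, never from a script. Its argument "motion" is a list of rows, each an object with "delta_pos": the shift along the tool's x, y, z in a scale on which 1.0 is 0.4 m, a list of three; "angular": the turn, a rotation vector about the tool's x, y, z in normalised numbers (1 is pi/2 rad), a list of three; "claw": the opening, from 0 (shut) to 1 (fully open). A call has 1 to 5 rows; each row is the pose to reach, as a shift and turn from the pose commanded when the call began, along the tool's axes at that moment; what a row does not reach only later rows make up. A row lasts 1/10 s, in which the tool goes at most 50 mm and 8.59 degrees, less where a joint would pass 70% of its speed; a pose out of reach is approached as far as the arm can. A call with a gripper value outside its range is refused whole. The fingers move at their own pace and stop on an object; "squeeze" is the grip in N (left out, the last holds). Time passes only in rows, so rows that repeat a pose let the fingers close. It gives the time, the measured TCP pose, the force, the opening and the grip force at its end, in the units of the state.
- get_obs(): the state, without advancing time (a new reading comes with each control period).
- grab_frame(name): name is "scene" or "top"; returns the picture (384x512x3 uint8, blue, green, red); there is no depth.
- camera_params(name): a dict with "fx", "fy", "cx", "cy" (pixels), "origin" and "attitude" of the camera in the world. Camera axes: x right, y down, z forward; pixel columns grow to the right and rows downward; lengths in mm; the calibration is good to about 2 mm. A picture is of the moment at which its call begins. camera_params takes no time and is no camera call.
- finish_job(): hands the job in; it is judged then, once.
The state is a dict: "time": time; "joint_positions": joint angles; "joint_vel": joint speeds; "joint_torque": joint torques, N m; "eef_pos": TCP position; "orientation": TCP orientation; "ft_force": force on the tool from outside, world axes, zero at the start; "ft_torque": the same for the moment, N m; "grip_width": finger opening in mm; "finger_force": force on a finger pad.
Only numpy, scipy, OpenCV 4.12 (cv2) and the standard library are available. Lean on these libraries where they do the work, as an engineer would, in place of code of your own. Each camera call takes 0.05 s, during which the arm holds its last target. There are 200 camera calls.

### The job

Ease the black turning knob down while rocking it by feel as needed until its hidden teeth drop into the dial's collar and it sits fully home, never forcing tooth against tooth with more than 25 N. Then, with the knob in mesh, turn the dial clockwise until its long mark lines up with the fixed pointer, and let go, leaving the injectors and the loose holder where they are.

Things in the scene. Friction and masses are not known exactly. Their poses are not given: they have to be found in the camera images.
- unit: hand-turning unit of an injector cam box: grey cast box fixed to the bench, top at z = 61 mm; base flange spans x -85..85, y -90..180 mm. Origin: on the bench, on the vertical spindle axis (axis of knob and dial); x points from the spindle to the fixed pointer. A black steel sleeve (diameter 72 mm at its foot, top at z = 123 mm, steel cap to 139 mm) stands on it at y = +125 mm
- pointer (a point): tip of the fixed steel pointer on the unit's top face, 61.5 mm from the spindle axis along the unit's +x, at z = 70 mm; the pointer is 7 mm wide, reaches out to 85 mm from the axis, and its top is at z = 70 mm
- drive (a joint): angle (rad) of the steel dial about the spindle axis: 0 when its long mark is at the pointer, positive when the mark stands counter-clockwise of it seen from above. It starts 0.5 to 1.1 rad counter-clockwise, turns stiffly (about 0.12 N m) and stays where it is left; travel -2..2
- dial: the steel dial: disc of diameter 116 mm, top at z = 70 mm, with a dark ring collar (outside 72, inside 64 mm diameter, top at z = 92 mm) in which six upright teeth stand at 60 degree pitch, tips at z = 82 mm, hidden under the knob. Origin on the spindle axis at bench height; x points to the long mark
- mark (a point): the outer end of the dial's long black mark, 56 mm from the axis, at z = 70 mm; the mark is 4 mm wide and runs from 37 to 58 mm radius; small ticks every 15 degrees are thinner and shorter
- quill (a joint): how far the knob has been pushed down (m): 0 raised (it starts within 1.5 mm of that); somewhere from 0.004 to 0.0065 tooth tips meet tooth tips (fitting heights differ; hard: 1 mm of give per 20 N; turn the knob up to 60 degrees, lightly pressed, until they drop in); 0.015 fully home on its end stop. It slides stiffly (about 2.5 N of push downwards) and stays where it is left
- knob: the turning knob: round, black, knurled, diameter 40 mm, 36 mm high (z = 116..152 mm when raised), on a 24 mm neck over a steel disc (diameter 61, top at z = 104 to 107 mm when raised) with six downward teeth at 60 degree pitch. Turns freely and endlessly on the spindle axis. Nothing outside tells where its teeth stand; in mesh it has about 0.13 rad of play before it drives the dial
- knob_grip (a point): the point on the spindle axis at mid-height of the knob (z = 134 mm when raised, 119 mm when home), where to grip it from above: fingertips then reach 19 mm lower, just clear of the disc
- injector_a: a loose steel injector, 145 mm long and 24 mm high, lying on the bench beside the unit; origin under its middle, x along it. Bystander
- injector_b: another loose injector like it, lying beyond the unit. Bystander
- holder: a loose black steel injector holder, a flanged cylinder of diameter 72 mm at its foot and 54 mm above, 85 mm high, upright on the bench beyond the unit; origin under its centre. Bystander

How it is judged:
By the outcome, as a careful person would: the job done as asked, in the order asked, and still so for the second after the job is handed in, with the robot touching nothing.
It also fails if it takes over 64 s, if anything falls off the work surface, if the arm or the gripper's body presses on something with over 40 N, if the wrist force passes 120 N, or if a joint passes its speed limit or range.

## Working session

There is one attempt and no reset: what is moved stays moved. The work goes in short steps, Python scripts to look and compute and a tool call to move; the robot and the scene stay as the last step left them, time stands still between calls to the robot, and variables do not carry over. Pictures are saved under pics/ and viewed, at most 10 in all, crops included, and the job is handed in when it is done.

Besides the shell and the picture viewer there is one more tool, called after "Call:" as a command line: name --argument value ..., lists and objects as JSON in quotes. drive_tool: Moves the arm, as the interface text tells. Its arguments: {"type":"object","properties":{"motion":{"type":"array"},"squeeze":{"type":"number"}},"required":["motion"]}

```bash
mkdir -p pics; ls; python3 - <<'E'
from plant import *
import cv2,numpy as np
for n in("scene","top"):
    cv2.imwrite(f"pics/{n}0.png",grab_frame(n));print(n,camera_params(n))
o=get_obs();print(o)
E
```

```text
pics
scene {'fx': 481.21447655257873, 'fy': 481.21447655257873, 'cx': 258.7894659925471, 'cy': 194.99662686789486, 'origin': array([1359.51483982, -233.11536529,  946.2843816 ]), 'attitude': array([-2.39655777,  0.01511136,  1.2699127 ])}
top {'fx': 489.15851618842356, 'fy': 489.15851618842356, 'cx': 253.15224359720116, 'cy': 190.48036416805357, 'origin': array([ 429.76760616,    4.72149337, 1044.00446643]), 'attitude': array([-2.96018527, -0.01407072, -1.57076394])}
{'time': 0.1, 'joint_positions': array([-1.19041098e+00,  1.31102566e-01,  1.48913647e+00, -4.31239914e-05,
        1.52301763e+00, -8.53859987e-02]), 'joint_vel': array([ 0.00024904, -0.0021835 , -0.00231314,  0.00015807, -0.00088274,
       -0.00074008]), 'joint_torque': array([ 1.71245971e-03, -5.61346006e+01, -4.93095231e+01,  7.70827266e-02,
        2.91964004e-02, -1.09681378e-04]), 'eef_pos': array([ 269.3071704 , -535.64325183,  242.70083566]), 'orientation': array([-3.13993103e+00, -9.89963830e-05,  4.65773359e-01]), 'ft_force': array([-0.6927358 , -0.27354844, -0.25553932]), 'ft_torque': array([ 0.01000338, -0.04350694, -0.03713138]), 'finger_force': 0.0, 'grip_width': 92.48859070569752}
```

View pics/top0.png

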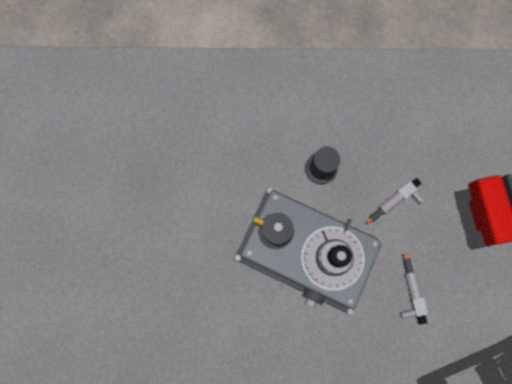

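View pics/scene0.png

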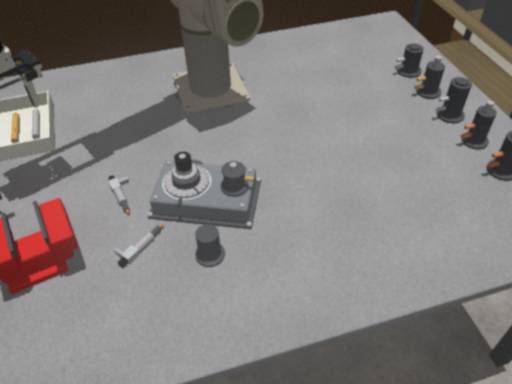

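The top view shows the knob near (340,257), the dial near (333,257), the pointer near (348,224) and the mark near (326,238). In the scene view the knob is near (183,161). Next I enlarge both views and cast rays.

```bash
cat > h.py <<'E'
from plant import *
import cv2,numpy as np
from scipy.spatial.transform import Rotation as R
def ray(n,u,v):
    c=camera_params(n);d=R.from_euler('xyz',c['attitude']).apply([(u-c['cx'])/c['fx'],(v-c['cy'])/c['fy'],1]);return np.array(c['origin']),d
def onz(n,u,v,z):
    o,d=ray(n,u,v);return (o+d*(z-o[2])/d[2])
def pix(n,p):
    c=camera_params(n);q=R.from_euler('xyz',c['attitude']).inv().apply(np.array(p,float)-c['origin']);return np.array([c['fx']*q[0]/q[2]+c['cx'],c['fy']*q[1]/q[2]+c['cy']])
E
python3 - <<'E'
from h import *
a=cv2.imread('pics/top0.png')[180:320,230:400];b=cv2.imread('pics/scene0.png')[140:230,140:270]
cv2.imwrite('pics/c0.png',cv2.resize(a,None,fx=4,fy=4,interpolation=cv2.INTER_CUBIC))
cv2.imwrite('pics/c1.png',cv2.resize(b,None,fx=6,fy=6,interpolation=cv2.INTER_CUBIC))
print(onz("top",340,257,152),onz("top",333,257,70),onz("top",348,224,70),onz("scene",183,155,152))
E
```

```text
[ 471.16314375 -165.34535672  152.        ] [ 474.95904598 -167.08452308   70.        ] [ 540.61155397 -199.16594172   70.        ] [ 472.03668817 -164.00326511  152.        ]
```

View pics/c0.png

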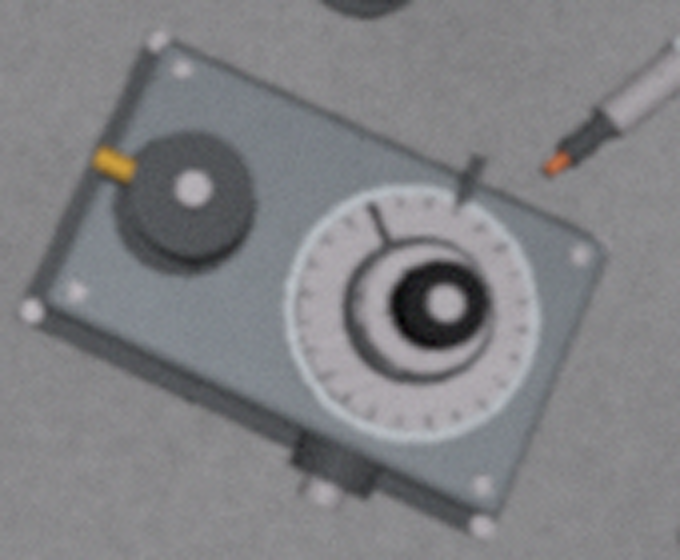

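View pics/c1.png

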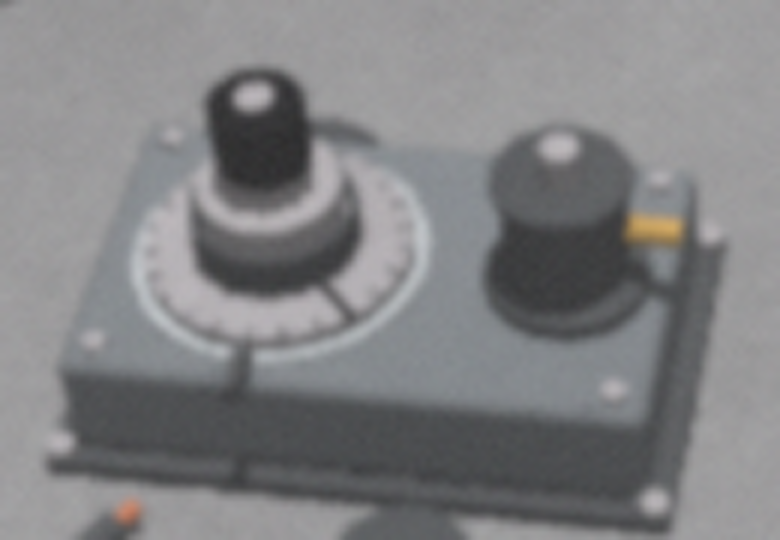

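The crops show the knob cap at (445,303) in c0 and (253,96) in c1. In c0 the dial ring is centred at (413,313), the pointer tip is at (461,208), the mark end at (371,206) and the sleeve cap at (193,188). The mark stands about 46° counter-clockwise of the pointer.

```bash
python3 - <<'E'
from h import *
T=lambda x,y:((x+.5)/4-.5+230,(y+.5)/4-.5+180)
S=lambda x,y:((x+.5)/6-.5+140,(y+.5)/6-.5+140)
for z in(151,152.5):print('knob',onz('top',*T(445,303),z),onz('scene',*S(253,96),z))
# two-view
o1,d1=ray('top',*T(445,303));o2,d2=ray('scene',*S(253,96))
A=np.c_[d1,-d2];s=np.linalg.lstsq(A,o2-o1,rcond=None)[0];print('tri',o1+d1*s[0],o2+d2*s[1])
dc=onz('top',*T(413,313),69);print('dial',dc, onz('scene',*S(281,222),69))
c=(dc+onz('top',*T(445,303),152))[:2]/2
p=onz('top',*T(461,208),70)[:2];m=onz('top',*T(371,206),70)[:2];sl=onz('top',*T(193,188),139)[:2];ss=onz('scene',*S(558,146),139)[:2]
for n,q in(('ptr',p),('mark',m),('sleeve',sl),('sleeveS',ss)):print(n,q,np.hypot(*(q-c)),np.degrees(np.arctan2(*(q-c)[::-1])))
o=get_obs();r=R.from_euler('xyz',o['orientation']);print(r.as_matrix().round(3))
E
```

```text
knob [ 474.13902863 -167.22366812  151.        ] [ 472.03755842 -167.23422994  151.        ]
knob [ 474.06449694 -166.9348479   152.5       ] [ 473.71144509 -167.35848952  152.5       ]
tri [ 474.05814498 -166.91023324  152.6278373 ] [ 473.94808995 -167.37605666  152.71206172]
dial [ 473.28563237 -166.96196311   69.        ] [ 463.14427036 -164.33356366   69.        ]
ptr [ 525.2952324  -192.36446129] 57.50557141871404 -26.17654179021909
mark [ 526.2321134  -147.31543975] 56.109567806180955 20.533927597314406
sleeve [527.65080121 -53.9335108 ] 125.28083809981186 64.48554626949564
sleeveS [526.8074124  -54.17992257] 124.6968972472613 64.7865071282609
[[ 0.893  0.449 -0.001]
 [ 0.449 -0.893  0.002]
 [ 0.    -0.002 -1.   ]]
```

Both views put the axis at about (473.8, -167.1), with unit x at -25.4° and the drive at about 0.80 rad. The sleeve distance measures 125 mm, as it should, and the knob top 152.6 mm. I move above the knob with a 0.5 rad counter-clockwise pre-turn.

Units first: shifts go in shares of 0.4 m and turns go in shares of pi/2 rad. So 0.203 m is 0.5075, 0.162 m is 0.405, -0.5 rad is -0.3183.

Call:
drive_tool --motion '[{"delta_pos": [0.1, -0.0675, 0], "angular": [0, 0, -0.0637], "claw": 1}, {"delta_pos": [0.2025, -0.1375, 0], "angular": [0, 0, -0.1273], "claw": 1}, {"delta_pos": [0.3025, -0.2075, 0], "angular": [0, 0, -0.191], "claw": 1}, {"delta_pos": [0.405, -0.275, 0], "angular": [0, 0, -0.2546], "claw": 1}, {"delta_pos": [0.5075, -0.345, 0], "angular": [0, 0, -0.3183], "claw": 1}]'

```text
time: 0.6
eef_pos: [389.2, -319.7, 243.3]
orientation: [-3.141, -0.0, 0.969]
ft_force: [1.0, -0.7, -0.5]
grip_width: 92.9
finger_force: 0.0
```

```bash
cat > d.py <<'E'
from h import *
import sys
o=get_obs();r=R.from_euler('xyz',o['orientation'])
t=np.array([473.8,-167.1,float(sys.argv[1])]) if len(sys.argv)>1 else o['eef_pos']
print('t',o['time'],'pos',o['eef_pos'].round(1),'rpy',o['orientation'].round(4),'delta mm',r.inv().apply(t-o['eef_pos']).round(1),'rotvec err',(r.inv()*R.from_euler('xyz',[np.pi,0,o['orientation'][2]])).as_rotvec().round(4))
print('F',o['ft_force'].round(1),'T',o['ft_torque'].round(3),'j',o['joint_positions'].round(2),'w',o['grip_width'],o['finger_force'])
E
python3 d.py 200
```

```text
t 0.6 pos [ 389.2 -319.7  243.3] rpy [-3.1412e+00 -2.0000e-04  9.6940e-01] delta mm [173.7 -16.6  43.3] rotvec err [-0.0004 -0.0002  0.    ]
F [ 1.  -0.7 -0.5] T [-0.082 -0.041 -0.012] j [-0.79 -0.13  1.75  0.    1.52 -0.19] w 92.89811720879236 0.0
```

Converted, 0.174 m is 0.435, -0.012 m is -0.03.

Call:
drive_tool --motion '[{"delta_pos": [0.1125, -0.01, 0.0125], "angular": [0, 0, 0], "claw": 1}, {"delta_pos": [0.225, -0.02, 0.025], "angular": [0, 0, 0], "claw": 1}, {"delta_pos": [0.3375, -0.03, 0.05], "angular": [0, 0, 0], "claw": 1}, {"delta_pos": [0.435, -0.0413, 0.075], "angular": [0, 0, 0], "claw": 1}, {"delta_pos": [0.435, -0.0413, 0.1075], "angular": [0, 0, 0], "claw": 1}]'

```text
time: 1.1
eef_pos: [475.9, -165.2, 200.3]
orientation: [3.141, -0.002, 0.971]
ft_force: [0.2, -0.5, -0.5]
grip_width: 92.9
finger_force: 0.0
```

```bash
python3 d.py 140
```

```text
t 1.1 pos [ 475.9 -165.2  200.3] rpy [ 3.1415e+00 -1.6000e-03  9.7050e-01] delta mm [-2.9 -0.7 60.3] rotvec err [ 0.0001 -0.0016 -0.    ]
F [ 0.2 -0.5 -0.5] T [0.003 0.013 0.006] j [-0.44 -0.11  1.81  0.    1.44  0.16] w 92.92332848107043 0.0
```

Converted, 0.06 m is 0.15, -0.002 m is -0.005.

Call:
drive_tool --motion '[{"delta_pos": [-0.005, 0, 0.05], "angular": [0, 0, 0], "claw": 1}, {"delta_pos": [-0.005, 0, 0.1], "angular": [0, 0, 0], "claw": 1}, {"delta_pos": [-0.005, 0, 0.1375], "angular": [0, 0, 0], "claw": 1}, {"delta_pos": [-0.005, 0, 0.15], "angular": [0, 0, 0], "claw": 1}, {"delta_pos": [-0.005, 0, 0.15], "angular": [0, 0, 0], "claw": 1}]'

```text
time: 1.6
eef_pos: [472.4, -170.9, 139.7]
orientation: [-3.14, 0.0, 0.965]
ft_force: [0.4, -0.5, 0.2]
grip_width: 93.1
finger_force: 0.0
```

```bash
python3 d.py 140
```

```text
t 1.6 pos [ 472.4 -170.9  139.7] rpy [-3.1397e+00  4.0000e-04  9.6520e-01] delta mm [ 3.9 -1.  -0.3] rotvec err [-0.0019  0.0004 -0.    ]
F [ 0.4 -0.5  0.2] T [ 0.031 -0.053 -0.009] j [-0.45 -0.06  1.87 -0.    1.33  0.16] w 93.0809403913467 0.0
```

Settling, then correcting.

Converted, 0.003 m is 0.0075, -0.001 m is -0.0025.

Call:
drive_tool --motion '[{"delta_pos": [0.0075, -0.0025, 0], "angular": [0, 0, 0], "claw": 1}, {"delta_pos": [0.0075, -0.0025, 0], "angular": [0, 0, 0], "claw": 1}, {"delta_pos": [0.0075, -0.0025, 0], "angular": [0, 0, 0], "claw": 1}]'

```text
time: 1.9
eef_pos: [474.6, -167.9, 141.6]
orientation: [3.14, -0.0, 0.966]
ft_force: [-0.0, -0.9, 0.3]
grip_width: 93.1
finger_force: 0.0
```

```bash
python3 d.py 140
```

```text
t 1.9 pos [ 474.6 -167.9  141.6] rpy [ 3.1399e+00 -3.0000e-04  9.6600e-01] delta mm [ 0.2 -1.2  1.6] rotvec err [ 0.0016 -0.0003 -0.    ]
F [-0.  -0.9  0.3] T [ 0.04  -0.038  0.023] j [-0.44 -0.06  1.87  0.    1.33  0.16] w 93.06314337307053 0.0
```

Converted, -0.001 m is -0.0025.

Call:
drive_tool --motion '[{"delta_pos": [0, -0.0025, 0], "angular": [0, 0, 0], "claw": 0.5}, {"delta_pos": [0, -0.0025, 0], "angular": [0, 0, 0], "claw": 0.35}, {"delta_pos": [0, -0.0025, 0], "angular": [0, 0, 0], "claw": 0.35}, {"delta_pos": [0, -0.0025, 0], "angular": [0, 0, 0], "claw": 0.35}, {"delta_pos": [0, -0.0025, 0], "angular": [0, 0, 0], "claw": 0.35}]' --squeeze 15

```text
time: 2.4
eef_pos: [473.2, -167.1, 140.6]
orientation: [-3.142, 0.0, 0.966]
ft_force: [0.3, 0.1, 0.2]
grip_width: 57.4
finger_force: 0.0
```

```bash
python3 d.py 140
```

```text
t 2.4 pos [ 473.2 -167.1  140.6] rpy [-3.1416  0.      0.9658] delta mm [0.4 0.5 0.6] rotvec err [-0.  0. -0.]
F [0.3 0.1 0.2] T [-0.014  0.019  0.019] j [-0.44 -0.06  1.88 -0.    1.33  0.16] w 57.39444393664397 0.0
```

Well centred. Closing on the knob.

Call:
drive_tool --motion '[{"delta_pos": [0, 0, 0], "angular": [0, 0, 0], "claw": 0}, {"delta_pos": [0, 0, 0], "angular": [0, 0, 0], "claw": 0}, {"delta_pos": [0, 0, 0], "angular": [0, 0, 0], "claw": 0}, {"delta_pos": [0, 0, 0], "angular": [0, 0, 0], "claw": 0}, {"delta_pos": [0, 0, 0], "angular": [0, 0, 0], "claw": 0}]' --squeeze 30

```text
time: 2.9
eef_pos: [473.7, -167.5, 140.7]
orientation: [3.14, -0.0, 0.966]
ft_force: [5.0, -3.2, -2.6]
grip_width: 39.2
finger_force: 30.0
```

```bash
python3 d.py 140
```

```text
t 2.9 pos [ 473.7 -167.5  140.7] rpy [ 3.1403e+00 -1.0000e-04  9.6570e-01] delta mm [ 0.4 -0.2  0.7] rotvec err [ 0.0013 -0.0001 -0.    ]
F [ 5.  -3.2 -2.6] T [-0.277 -0.442  0.059] j [-0.44 -0.06  1.88 -0.    1.33  0.16] w 39.234721718608256 29.999103215050127
```

Converted, 0.002 m is 0.005, 0.001 m is 0.0025.

Call:
drive_tool --motion '[{"delta_pos": [0, 0.001, 0.0025], "angular": [0, 0, 0], "claw": 0}, {"delta_pos": [0, 0.001, 0.005], "angular": [0, 0, 0], "claw": 0}, {"delta_pos": [0, 0.001, 0.005], "angular": [0, 0, 0], "claw": 0}]' --squeeze 40

```text
time: 3.2
eef_pos: [473.8, -167.5, 138.8]
orientation: [3.141, -0.0, 0.966]
ft_force: [2.8, -1.2, 0.8]
grip_width: 39.2
finger_force: 40.0
```

```bash
python3 d.py 140
```

```text
t 3.2 pos [ 473.8 -167.5  138.8] rpy [ 3.1409e+00 -1.0000e-04  9.6580e-01] delta mm [ 0.4 -0.2 -1.2] rotvec err [ 0.0007 -0.0001 -0.    ]
F [ 2.8 -1.2  0.8] T [-0.186 -0.197  0.008] j [-0.44 -0.06  1.88 -0.    1.32  0.16] w 39.23652791556724 39.99984672147548
```

Converted, 0.0005 m is 0.0013, 0.0003 m is 0.0008.

Call:
drive_tool --motion '[{"delta_pos": [0, 0.0008, 0.0013], "angular": [0, 0, 0], "claw": 0}, {"delta_pos": [0, 0.0008, 0.0013], "angular": [0, 0, 0], "claw": 0}]'

```text
time: 3.4
eef_pos: [473.8, -167.6, 138.2]
orientation: [3.141, -0.0, 0.966]
ft_force: [1.9, -1.3, 0.9]
grip_width: 39.2
finger_force: 40.0
```

Converted, 0.0005 m is 0.0013.

Call:
drive_tool --motion '[{"delta_pos": [0, 0, 0.0013], "angular": [0, 0, 0], "claw": 0}, {"delta_pos": [0, 0, 0.0013], "angular": [0, 0, 0], "claw": 0}]'

```text
time: 3.6
eef_pos: [473.8, -167.6, 137.6]
orientation: [3.141, -0.0, 0.966]
ft_force: [1.7, -0.9, 1.8]
grip_width: 39.0
finger_force: 40.0
```

Converted, 0.0004 m is 0.001.

Call:
drive_tool --motion '[{"delta_pos": [0, 0, 0.001], "angular": [0, 0, 0], "claw": 0}, {"delta_pos": [0, 0, 0.001], "angular": [0, 0, 0], "claw": 0}]'

```text
time: 3.8
eef_pos: [473.8, -167.6, 137.2]
orientation: [3.142, 0.0, 0.966]
ft_force: [2.4, -1.3, 1.4]
grip_width: 39.5
finger_force: 40.0
```

Converted, 0.0004 m is 0.001.

Call:
drive_tool --motion '[{"delta_pos": [0, 0, 0.001], "angular": [0, 0, 0], "claw": 0}, {"delta_pos": [0, 0, 0.001], "angular": [0, 0, 0], "claw": 0}]'

```text
time: 4.0
eef_pos: [473.8, -167.6, 136.8]
orientation: [3.141, -0.0, 0.966]
ft_force: [1.8, -2.2, 1.9]
grip_width: 39.3
finger_force: 40.0
```

Converted, 0.0003 m is 0.0008.

Call:
drive_tool --motion '[{"delta_pos": [0, 0, 0.0008], "angular": [0, 0, 0], "claw": 0}, {"delta_pos": [0, 0, 0.0008], "angular": [0, 0, 0], "claw": 0}]'

```text
time: 4.2
eef_pos: [473.8, -167.5, 136.5]
orientation: [3.141, -0.0, 0.966]
ft_force: [2.7, -1.5, 1.7]
grip_width: 39.3
finger_force: 40.0
```

Converted, 0.0004 m is 0.001.

Call:
drive_tool --motion '[{"delta_pos": [0, 0, 0.001], "angular": [0, 0, 0], "claw": 0}, {"delta_pos": [0, 0, 0.001], "angular": [0, 0, 0], "claw": 0}]'

```text
time: 4.4
eef_pos: [473.8, -167.6, 136.2]
orientation: [3.141, -0.0, 0.966]
ft_force: [3.0, -0.9, 1.6]
grip_width: 39.4
finger_force: 40.0
```

Converted, 0.0003 m is 0.0008.

Call:
drive_tool --motion '[{"delta_pos": [0, 0, 0.0008], "angular": [0, 0, 0], "claw": 0}, {"delta_pos": [0, 0, 0.0008], "angular": [0, 0, 0], "claw": 0}]'

```text
time: 4.6
eef_pos: [473.8, -167.6, 136.0]
orientation: [3.141, -0.0, 0.966]
ft_force: [2.3, -0.8, 2.9]
grip_width: 39.0
finger_force: 40.0
```

Converted, 0.0003 m is 0.0008.

Call:
drive_tool --motion '[{"delta_pos": [0, 0, 0.0008], "angular": [0, 0, 0], "claw": 0}, {"delta_pos": [0, 0, 0.0008], "angular": [0, 0, 0], "claw": 0}]'

```text
time: 4.8
eef_pos: [473.8, -167.5, 135.7]
orientation: [3.141, -0.0, 0.966]
ft_force: [1.2, -1.2, 4.3]
grip_width: 39.4
finger_force: 40.0
```

Converted, 0.0003 m is 0.0008.

Call:
drive_tool --motion '[{"delta_pos": [0, 0, 0.0008], "angular": [0, 0, 0], "claw": 0}, {"delta_pos": [0, 0, 0.0008], "angular": [0, 0, 0], "claw": 0}]'

```text
time: 5.0
eef_pos: [473.8, -167.5, 135.1]
orientation: [3.141, -0.0, 0.966]
ft_force: [2.2, -1.4, 2.9]
grip_width: 39.2
finger_force: 40.0
```

Converted, 0.0003 m is 0.0008.

Call:
drive_tool --motion '[{"delta_pos": [0, 0, 0.0008], "angular": [0, 0, 0], "claw": 0}, {"delta_pos": [0, 0, 0.0008], "angular": [0, 0, 0], "claw": 0}]'

```text
time: 5.2
eef_pos: [473.8, -167.6, 134.8]
orientation: [3.142, -0.0, 0.966]
ft_force: [2.2, -2.5, 0.8]
grip_width: 39.3
finger_force: 40.0
```

Converted, 0.0003 m is 0.0008.

Call:
drive_tool --motion '[{"delta_pos": [0, 0, 0.0008], "angular": [0, 0, 0], "claw": 0}, {"delta_pos": [0, 0, 0.0008], "angular": [0, 0, 0], "claw": 0}]'

```text
time: 5.4
eef_pos: [473.8, -167.6, 134.5]
orientation: [-3.142, -0.0, 0.966]
ft_force: [2.7, -2.2, 1.8]
grip_width: 39.4
finger_force: 40.0
```

Converted, 0.0003 m is 0.0008.

Call:
drive_tool --motion '[{"delta_pos": [0, 0, 0.0008], "angular": [0, 0, 0], "claw": 0}, {"delta_pos": [0, 0, 0.0008], "angular": [0, 0, 0], "claw": 0}]'

```text
time: 5.6
eef_pos: [473.8, -167.5, 134.3]
orientation: [3.142, -0.0, 0.966]
ft_force: [2.9, -1.6, 1.7]
grip_width: 39.5
finger_force: 40.0
```

Converted, 0.0004 m is 0.001.

Call:
drive_tool --motion '[{"delta_pos": [0, 0, 0.001], "angular": [0, 0, 0], "claw": 0}, {"delta_pos": [0, 0, 0.001], "angular": [0, 0, 0], "claw": 0}]'

```text
time: 5.8
eef_pos: [473.8, -167.6, 133.9]
orientation: [3.142, -0.0, 0.966]
ft_force: [2.7, -1.9, 1.9]
grip_width: 39.0
finger_force: 40.0
```

Converted, 0.0004 m is 0.001.

Call:
drive_tool --motion '[{"delta_pos": [0, 0, 0.001], "angular": [0, 0, 0], "claw": 0}, {"delta_pos": [0, 0, 0.001], "angular": [0, 0, 0], "claw": 0}]'

```text
time: 6.0
eef_pos: [473.8, -167.6, 133.5]
orientation: [3.142, -0.0, 0.966]
ft_force: [2.9, -1.8, 2.0]
grip_width: 39.0
finger_force: 40.0
```

Already past the tooth-contact height (7.2 mm down) with only friction felt, so the teeth seem to have met gaps. I continue gently.

Converted, 0.0005 m is 0.0013.

Call:
drive_tool --motion '[{"delta_pos": [0, 0, 0.0013], "angular": [0, 0, 0], "claw": 0}, {"delta_pos": [0, 0, 0.0013], "angular": [0, 0, 0], "claw": 0}]'

```text
time: 6.2
eef_pos: [473.8, -167.6, 133.0]
orientation: [3.141, -0.0, 0.966]
ft_force: [2.6, -2.5, 1.1]
grip_width: 39.4
finger_force: 40.0
```

Converted, 0.0004 m is 0.001.

Call:
drive_tool --motion '[{"delta_pos": [0, 0, 0.001], "angular": [0, 0, 0], "claw": 0}, {"delta_pos": [0, 0, 0.001], "angular": [0, 0, 0], "claw": 0}]'

```text
time: 6.4
eef_pos: [473.8, -167.5, 132.6]
orientation: [3.142, 0.0, 0.966]
ft_force: [3.8, -1.8, 1.8]
grip_width: 39.2
finger_force: 40.0
```

```bash
python3 d.py
```

```text
t 6.4 pos [ 473.8 -167.5  132.6] rpy [3.1416 0.     0.9658] delta mm [0. 0. 0.] rotvec err [0. 0. 0.]
F [ 3.8 -1.8  1.8] T [-0.305 -0.385 -0.055] j [-0.44 -0.05  1.88 -0.    1.31  0.16] w 39.20258101635287 40.000252010067925
```

Converted, 0.001 m is 0.0025, 0.0005 m is 0.0013.

Call:
drive_tool --motion '[{"delta_pos": [0, 0, 0.0013], "angular": [0, 0, 0], "claw": 0}, {"delta_pos": [0, 0, 0.0025], "angular": [0, 0, 0], "claw": 0}, {"delta_pos": [0, 0, 0.0025], "angular": [0, 0, 0], "claw": 0}]'

```text
time: 6.7
eef_pos: [473.8, -167.5, 131.5]
orientation: [-3.142, -0.0, 0.966]
ft_force: [3.1, -2.3, 1.8]
grip_width: 39.6
finger_force: 40.0
```

Call:
drive_tool --motion '[{"delta_pos": [0, 0, 0.0013], "angular": [0, 0, 0], "claw": 0}, {"delta_pos": [0, 0, 0.0025], "angular": [0, 0, 0], "claw": 0}, {"delta_pos": [0, 0, 0.0025], "angular": [0, 0, 0], "claw": 0}]'

```text
time: 7.0
eef_pos: [473.8, -167.6, 130.6]
orientation: [3.142, 0.0, 0.966]
ft_force: [4.1, -2.5, 1.2]
grip_width: 39.1
finger_force: 40.0
```

Converted, 0.001 m is 0.0025, 0.0005 m is 0.0013.

Call:
drive_tool --motion '[{"delta_pos": [0, 0, 0.0013], "angular": [0, 0, 0], "claw": 0}, {"delta_pos": [0, 0, 0.0025], "angular": [0, 0, 0], "claw": 0}, {"delta_pos": [0, 0, 0.0025], "angular": [0, 0, 0], "claw": 0}]'

```text
time: 7.3
eef_pos: [473.8, -167.6, 129.6]
orientation: [3.142, -0.0, 0.966]
ft_force: [3.8, -3.1, 1.2]
grip_width: 39.4
finger_force: 40.0
```

Converted, 0.001 m is 0.0025, 0.0005 m is 0.0013.

Call:
drive_tool --motion '[{"delta_pos": [0, 0, 0.0013], "angular": [0, 0, 0], "claw": 0}, {"delta_pos": [0, 0, 0.0025], "angular": [0, 0, 0], "claw": 0}, {"delta_pos": [0, 0, 0.0025], "angular": [0, 0, 0], "claw": 0}]'

```text
time: 7.6
eef_pos: [473.8, -167.6, 128.6]
orientation: [3.142, -0.0, 0.966]
ft_force: [3.9, -3.1, 1.2]
grip_width: 39.1
finger_force: 40.0
```

```bash
python3 - <<'E'
from h import *
b=grab_frame('scene')[110:220,130:260]
cv2.imwrite('pics/c2.png',cv2.resize(b,None,fx=5,fy=5,interpolation=cv2.INTER_CUBIC))
E
```

```text
(no output)
```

View pics/c2.png

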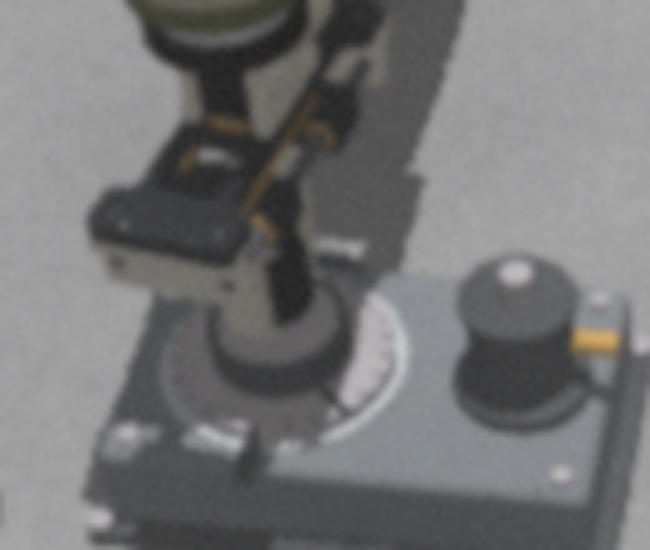

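The steel disc at (275,330) now sits almost inside the collar, and the mark at (340,400) has not moved. The teeth are in mesh, so I carry on to the end stop.

Converted, 0.001 m is 0.0025, 0.0005 m is 0.0013.

Call:
drive_tool --motion '[{"delta_pos": [0, 0, 0.0013], "angular": [0, 0, 0], "claw": 0}, {"delta_pos": [0, 0, 0.0025], "angular": [0, 0, 0], "claw": 0}, {"delta_pos": [0, 0, 0.0025], "angular": [0, 0, 0], "claw": 0}]'

```text
time: 7.95
eef_pos: [473.8, -167.6, 127.6]
orientation: [3.142, 0.0, 0.966]
ft_force: [3.7, -2.6, 2.1]
grip_width: 39.4
finger_force: 40.0
```

Converted, 0.0008 m is 0.002, 0.0005 m is 0.0013.

Call:
drive_tool --motion '[{"delta_pos": [0, 0, 0.0013], "angular": [0, 0, 0], "claw": 0}, {"delta_pos": [0, 0, 0.002], "angular": [0, 0, 0], "claw": 0}, {"delta_pos": [0, 0, 0.002], "angular": [0, 0, 0], "claw": 0}]'

```text
time: 8.25
eef_pos: [473.8, -167.6, 126.8]
orientation: [3.142, -0.0, 0.966]
ft_force: [4.1, -2.9, 1.1]
grip_width: 39.1
finger_force: 40.0
```

Converted, 0.0005 m is 0.0013.

Call:
drive_tool --motion '[{"delta_pos": [0, 0, 0.0013], "angular": [0, 0, 0], "claw": 0}, {"delta_pos": [0, 0, 0.0013], "angular": [0, 0, 0], "claw": 0}]'

```text
time: 8.45
eef_pos: [473.8, -167.6, 126.3]
orientation: [3.141, -0.0, 0.966]
ft_force: [4.4, -2.4, 1.3]
grip_width: 39.1
finger_force: 40.0
```

Converted, 0.0004 m is 0.001.

Call:
drive_tool --motion '[{"delta_pos": [0, 0, 0.001], "angular": [0, 0, 0], "claw": 0}, {"delta_pos": [0, 0, 0.001], "angular": [0, 0, 0], "claw": 0}]'

```text
time: 8.65
eef_pos: [473.8, -167.6, 126.0]
orientation: [3.142, 0.0, 0.966]
ft_force: [3.5, -2.2, 3.0]
grip_width: 39.3
finger_force: 40.0
```

Converted, 0.0004 m is 0.001.

Call:
drive_tool --motion '[{"delta_pos": [0, 0, 0.001], "angular": [0, 0, 0], "claw": 0}, {"delta_pos": [0, 0, 0.001], "angular": [0, 0, 0], "claw": 0}]'

```text
time: 8.85
eef_pos: [473.8, -167.6, 125.9]
orientation: [3.141, -0.0, 0.966]
ft_force: [2.0, -1.4, 6.9]
grip_width: 39.1
finger_force: 40.0
```

Converted, 0.0003 m is 0.0008.

Call:
drive_tool --motion '[{"delta_pos": [0, 0, 0.0008], "angular": [0, 0, 0], "claw": 0}, {"delta_pos": [0, 0, 0.0008], "angular": [0, 0, 0], "claw": 0}]'

```text
time: 9.05
eef_pos: [473.9, -167.6, 126.0]
orientation: [3.141, -0.0, 0.966]
ft_force: [1.0, -1.5, 8.0]
grip_width: 39.1
finger_force: 40.0
```

End stop found at z = 126.0, 14.7 mm down, at 8 N. I ease off slightly and turn clockwise.

Converted, -0.0003 m is -0.0008, 0.3 rad is 0.191.

Call:
drive_tool --motion '[{"delta_pos": [0, 0, -0.0008], "angular": [0, 0, 0.0382], "claw": 0}, {"delta_pos": [0, 0, -0.0008], "angular": [0, 0, 0.0764], "claw": 0}, {"delta_pos": [0, 0, -0.0008], "angular": [0, 0, 0.1146], "claw": 0}, {"delta_pos": [0, 0, -0.0008], "angular": [0, 0, 0.1528], "claw": 0}, {"delta_pos": [0, 0, -0.0008], "angular": [0, 0, 0.191], "claw": 0}]'

```text
time: 9.55
eef_pos: [474.1, -167.8, 126.0]
orientation: [3.141, -0.0, 0.664]
ft_force: [2.8, -2.9, 4.6]
grip_width: 39.0
finger_force: 40.0
```

```bash
python3 d.py 126
```

```text
t 9.55 pos [ 474.1 -167.8  126. ] rpy [ 3.1408e+00 -2.0000e-04  6.6360e-01] delta mm [ 0.2 -0.7  0. ] rotvec err [ 0.0008 -0.0002 -0.    ]
F [ 2.8 -2.9  4.6] T [-0.214 -0.36   0.133] j [-0.44 -0.04  1.89 -0.    1.3   0.47] w 39.04988320895359 39.99928810429992
```

Converted, 0.3 rad is 0.191.

Call:
drive_tool --motion '[{"delta_pos": [0, 0, 0], "angular": [0, 0, 0.0382], "claw": 0}, {"delta_pos": [0, 0, 0], "angular": [0, 0, 0.0764], "claw": 0}, {"delta_pos": [0, 0, 0], "angular": [0, 0, 0.1146], "claw": 0}, {"delta_pos": [0, 0, 0], "angular": [0, 0, 0.1528], "claw": 0}, {"delta_pos": [0, 0, 0], "angular": [0, 0, 0.191], "claw": 0}]'

```text
time: 10.05
eef_pos: [474.2, -168.0, 126.0]
orientation: [3.14, -0.001, 0.364]
ft_force: [4.2, -4.5, 3.8]
grip_width: 39.1
finger_force: 40.0
```

```bash
python3 d.py 126; python3 - <<'E'
from h import *
a=grab_frame('top')[200:290,280:400];b=grab_frame('scene')[150:220,140:230]
c=cv2.resize(a,(720,540),interpolation=cv2.INTER_CUBIC);cv2.imwrite('pics/t3.png',c)
d=cv2.resize(b,(720,560),interpolation=cv2.INTER_CUBIC);cv2.imwrite('pics/s3.png',d)
E
```

```text
t 10.05 pos [ 474.2 -168.   126. ] rpy [ 3.1404e+00 -6.0000e-04  3.6350e-01] delta mm [-0.1 -0.9 -0. ] rotvec err [ 0.0012 -0.0006 -0.    ]
F [ 4.2 -4.5  3.8] T [-0.361 -0.476  0.197] j [-0.44 -0.04  1.89 -0.    1.3   0.77] w 39.14377654229315 39.99902066439972
```

View pics/s3.png

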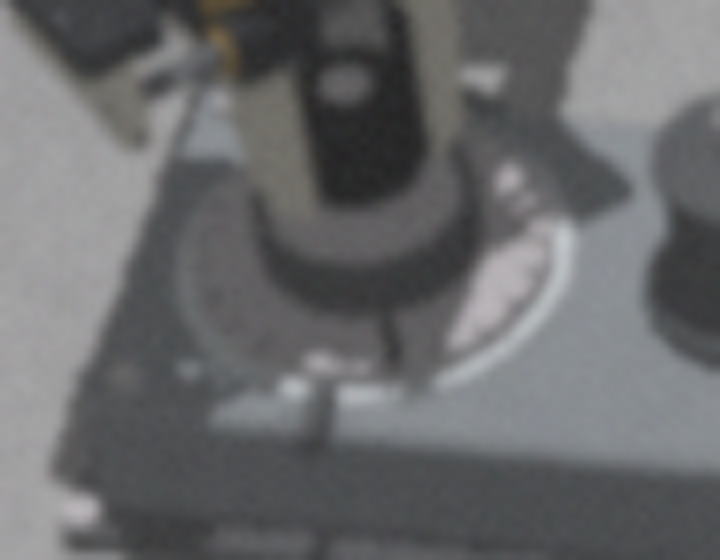

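The mark runs from (385,312) to (396,365) and the pointer from (322,382) to (317,440) in s3. Next I convert both to angles.

```bash
cat > ang.py <<'E'
from h import *
def ang(q,c=(473.8,-167.1)):
    d=np.array(q)[:2]-c;return np.hypot(*d).round(1),np.degrees(np.arctan2(d[1],d[0])).round(1)
S=lambda x,y:((x+.5)/8-.5+140,(y+.5)/8-.5+150)
E
python3 - <<'E'
from ang import *
for n,x,y in(('m in',385,312),('m out',396,365),('p tip',322,382),('p end',317,440)):print(n,ang(onz('scene',*S(x,y),70)))
S1=lambda x,y:((x+.5)/6-.5+140,(y+.5)/6-.5+140)
for n,x,y in(('0m in',328,290),('0m out',350,318),('0p tip',243,348),('0p end',236,393)):print(n,ang(onz('scene',*S1(x,y),70)))
E
```

```text
m in (np.float64(33.4), np.float64(-4.7))
m out (np.float64(56.9), np.float64(-4.1))
p tip (np.float64(62.9), np.float64(-25.7))
p end (np.float64(86.6), np.float64(-22.6))
0m in (np.float64(38.7), np.float64(20.4))
0m out (np.float64(58.0), np.float64(19.0))
0p tip (np.float64(63.7), np.float64(-24.9))
0p end (np.float64(88.3), np.float64(-22.8))
```

Converted, 0.0004 m is 0.001, 0.0002 m is 0.0005, 0.3 rad is 0.191.

Call:
drive_tool --motion '[{"delta_pos": [0.0005, 0.001, 0], "angular": [0, 0, 0.0382], "claw": 0}, {"delta_pos": [0.0005, 0.001, 0], "angular": [0, 0, 0.0764], "claw": 0}, {"delta_pos": [0.0005, 0.001, 0], "angular": [0, 0, 0.1146], "claw": 0}, {"delta_pos": [0.0005, 0.001, 0], "angular": [0, 0, 0.1528], "claw": 0}, {"delta_pos": [0.0005, 0.001, 0], "angular": [0, 0, 0.191], "claw": 0}]'

```text
time: 10.65
eef_pos: [474.3, -168.3, 126.0]
orientation: [3.141, -0.001, 0.063]
ft_force: [2.6, -4.9, 4.6]
grip_width: 39.0
finger_force: 40.0
```

```bash
python3 d.py 126; python3 - <<'E'
from h import *
fs=np.mean([grab_frame('scene')[150:220,140:230].astype(float) for _ in range(4)],0).astype(np.uint8)
cv2.imwrite('pics/s4.png',cv2.resize(fs,(720,560),interpolation=cv2.INTER_CUBIC))
E
```

```text
t 10.65 pos [ 474.3 -168.3  126. ] rpy [ 3.1407e+00 -5.0000e-04  6.3500e-02] delta mm [-0.4 -1.2 -0. ] rotvec err [ 0.0009 -0.0005 -0.    ]
F [ 2.6 -4.9  4.6] T [-0.318 -0.331  0.136] j [-0.44 -0.04  1.89 -0.    1.3   1.06] w 38.984475060389755 39.99927726719761
```

View pics/s4.png

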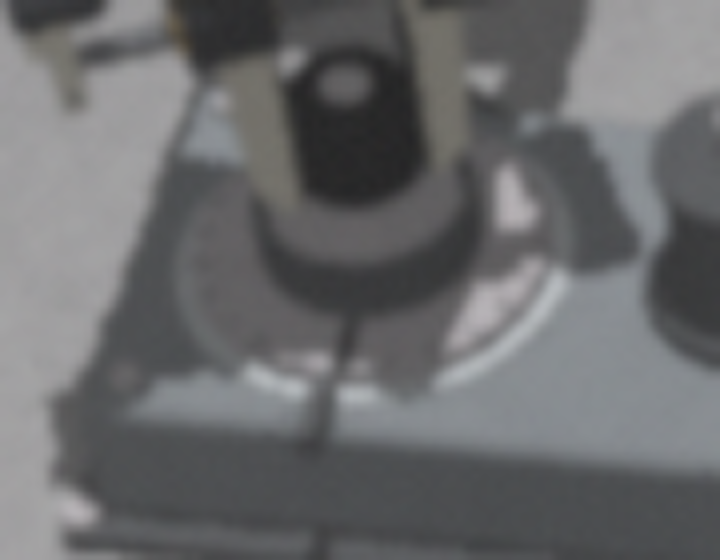

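The mark, from (350,318) to (342,368), is nearly in line with the pointer tip at (324,383). I measure the rest by sampling intensity along arcs around the axis.

```bash
cat > arc.py <<'E'
from ang import *
def measure():
    im=np.mean([cv2.cvtColor(grab_frame('scene'),cv2.COLOR_BGR2GRAY).astype(np.float32) for _ in range(6)],0).astype(np.float32)
    th=np.arange(-45,0,.25)
    for n,rs in(('mark',np.arange(46,54.1,1)),('ptr',np.arange(67,82.1,1))):
        ps=np.array([[pix('scene',(473.8+r*np.cos(np.radians(t)),-167.1+r*np.sin(np.radians(t)),70)) for t in th] for r in rs],np.float32)
        p=cv2.remap(im,ps[...,0],ps[...,1],cv2.INTER_CUBIC)
        out=[]
        for q in(p.mean(0),)+tuple(x.mean(0) for x in np.array_split(p,3)):
            i=np.argmin(np.where((th>-35)&(th<-12),q,999));s=slice(max(i-16,0),i+17);w=np.clip(np.median(q[s])-q[s],0,None);out.append((round((th[s]*w).sum()/w.sum(),1),th[i]))
        print(n,out)
E
python3 -c "from arc import *;measure()"
```

```text
mark [(np.float64(-21.5), np.float64(-21.75)), (np.float64(-21.6), np.float64(-21.5)), (np.float64(-21.5), np.float64(-21.75)), (np.float64(-21.5), np.float64(-21.75))]Traceback (most recent call last):
  File "<string>", line 1, in <module>
    from arc import *;measure()
                      ~~~~~~~^^
  File "arc.py", line 6, in measure
    ps=np.array([[pix('scene',(473.8+r*np.cos(np.radians(t)),-167.1+r*np.sin(np.radians(t)),70)) for t in th] for r in rs],np.float32)
                  ~~~^^^^^^^^^^^^^^^^^^^^^^^^^^^^^^^^^^^^^^^^^^^^^^^^^^^^^^^^^^^^^^^^^^^^^^^^^^^
  File "h.py", line 9, in pix
    c=camera_params(n);q=R.from_euler('xyz',c['attitude']).inv().apply(np.array(p,float)-c['origin']);return np.array([c['fx']*q[0]/q[2]+c['cx'],c['fy']*q[1]/q[2]+c['cy']])
ValueError: time passes only in moves, steps and waits
```

```bash
sed -i '4i import functools\ncamera_params=functools.lru_cache(None)(camera_params)' h.py; sed -i 's/^from ang import \*/from ang import */' arc.py; python3 -c "from arc import *;measure();print(get_obs()['time'])"
```

```text
mark [(np.float64(-21.5), np.float64(-21.5)), (np.float64(-21.5), np.float64(-21.5)), (np.float64(-21.4), np.float64(-21.75)), (np.float64(-21.5), np.float64(-21.5))]
ptr [(np.float64(-23.2), np.float64(-22.75)), (np.float64(-23.7), np.float64(-23.25)), (np.float64(-23.0), np.float64(-23.0)), (np.float64(-22.6), np.float64(-22.5))]
11.45
```

Camera and sleeve geometry put the pointer at -25.3° and the mark at -21.5°, so about 0.065 rad is left. I turn 0.06, then check without the gripper in the way.

Converted, 0.0004 m is 0.001, 0.06 rad is 0.0382.

Call:
drive_tool --motion '[{"delta_pos": [0, 0.001, 0], "angular": [0, 0, 0.0191], "claw": 0}, {"delta_pos": [0, 0.001, 0], "angular": [0, 0, 0.0382], "claw": 0}, {"delta_pos": [0, 0.001, 0], "angular": [0, 0, 0.0382], "claw": 0}]'

```text
time: 11.75
eef_pos: [474.3, -168.4, 125.9]
orientation: [3.141, -0.0, 0.006]
ft_force: [1.8, -3.1, 5.4]
grip_width: 39.5
finger_force: 40.0
```

```bash
python3 d.py 126;python3 -c "
from arc import *;measure()
g=lambda n,s:np.mean([grab_frame(n)[s].astype(float) for _ in range(5)],0).astype(np.uint8)
cv2.imwrite('pics/t5.png',np.hstack([cv2.resize(g('top',np.s_[205:285,300:380]),(400,400),interpolation=cv2.INTER_CUBIC),cv2.resize(g('scene',np.s_[160:220,150:210]),(400,400),interpolation=cv2.INTER_CUBIC)]))"
```

```text
t 11.75 pos [ 474.3 -168.4  125.9] rpy [ 3.1413e+00 -4.0000e-04  6.2000e-03] delta mm [-0.5 -1.3 -0.1] rotvec err [ 0.0003 -0.0004 -0.    ]
F [ 1.8 -3.1  5.4] T [-0.218 -0.304  0.026] j [-0.44 -0.04  1.89 -0.    1.3   1.12] w 39.48380251630888 40.001524889376014
mark [(np.float64(-24.8), np.float64(-24.75)), (np.float64(-24.7), np.float64(-24.5)), (np.float64(-24.7), np.float64(-24.75)), (np.float64(-24.9), np.float64(-25.0))]
ptr [(np.float64(-23.2), np.float64(-23.0)), (np.float64(-23.7), np.float64(-23.25)), (np.float64(-23.0), np.float64(-23.0)), (np.float64(-22.6), np.float64(-22.5))]
```

View pics/t5.png

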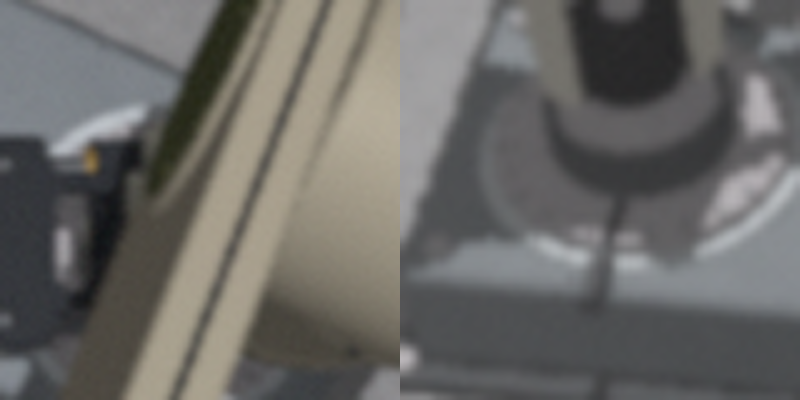

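The mark, from (620,200) to (612,232), now runs straight into the pointer at (605,250). The top view is blocked by the arm. I release, rise and step aside for a clear look.

Call:
drive_tool --motion '[{"delta_pos": [0, 0, 0], "angular": [0, 0, 0], "claw": 0.5}, {"delta_pos": [0, 0, 0], "angular": [0, 0, 0], "claw": 0.8}, {"delta_pos": [0, 0, 0], "angular": [0, 0, 0], "claw": 1}, {"delta_pos": [0, 0, 0], "angular": [0, 0, 0], "claw": 1}, {"delta_pos": [0, 0, 0], "angular": [0, 0, 0], "claw": 1}]'

```text
time: 13.05
eef_pos: [473.8, -168.0, 125.2]
orientation: [-3.141, 0.001, 0.006]
ft_force: [0.4, 0.6, 0.9]
grip_width: 73.9
finger_force: 0.0
```

Converted, -0.1 m is -0.25, -0.08 m is -0.2.

Call:
drive_tool --motion '[{"delta_pos": [0, 0, -0.05], "angular": [0, 0, 0], "claw": 1}, {"delta_pos": [0, 0, -0.125], "angular": [0, 0, 0], "claw": 1}, {"delta_pos": [0, 0, -0.2], "angular": [0, 0, 0], "claw": 1}, {"delta_pos": [-0.075, 0.1, -0.25], "angular": [0, 0, 0], "claw": 1}, {"delta_pos": [-0.125, 0.2, -0.25], "angular": [0, 0, 0], "claw": 1}]'

```text
time: 13.55
eef_pos: [425.7, -249.1, 229.2]
orientation: [3.139, -0.004, 0.01]
ft_force: [0.6, -0.1, 0.7]
grip_width: 93.5
finger_force: 0.0
```

Converted, 0.2 m is 0.5, 0.16 m is 0.4.

Call:
drive_tool --motion '[{"delta_pos": [-0.05, 0.1, 0], "angular": [0, 0, 0], "claw": 1}, {"delta_pos": [-0.1, 0.2, 0], "angular": [0, 0, 0], "claw": 1}, {"delta_pos": [-0.15, 0.3, 0], "angular": [0, 0, 0], "claw": 1}, {"delta_pos": [-0.2, 0.4, 0], "angular": [0, 0, 0], "claw": 1}, {"delta_pos": [-0.2, 0.5, 0], "angular": [0, 0, 0], "claw": 1}]'

```text
time: 14.05
eef_pos: [343.5, -450.8, 225.7]
orientation: [3.141, 0.001, 0.004]
ft_force: [0.7, 0.0, 0.2]
grip_width: 92.7
finger_force: 0.0
```

```bash
python3 d.py;python3 -c "
from arc import *;measure()
g=lambda n,s:np.mean([grab_frame(n)[s].astype(float) for _ in range(5)],0).astype(np.uint8)
cv2.imwrite('pics/t6.png',np.hstack([cv2.resize(g('top',np.s_[205:285,295:375]),(400,400),interpolation=cv2.INTER_CUBIC),cv2.resize(g('scene',np.s_[150:210,150:210]),(400,400),interpolation=cv2.INTER_CUBIC)]))"
```

```text
t 14.05 pos [ 343.5 -450.8  225.7] rpy [3.1415e+00 6.0000e-04 4.2000e-03] delta mm [0. 0. 0.] rotvec err [0.0001 0.0006 0.    ]
F [0.7 0.  0.2] T [0.002 0.006 0.007] j [-1.01  0.05  1.61 -0.    1.49  0.56] w 92.73046185740452 0.0
mark [(np.float64(-24.7), np.float64(-24.75)), (np.float64(-24.6), np.float64(-24.5)), (np.float64(-24.6), np.float64(-24.5)), (np.float64(-24.7), np.float64(-24.75))]
ptr [(np.float64(-23.2), np.float64(-23.0)), (np.float64(-23.6), np.float64(-23.25)), (np.float64(-23.0), np.float64(-23.0)), (np.float64(-22.7), np.float64(-22.5))]
```

View pics/t6.png

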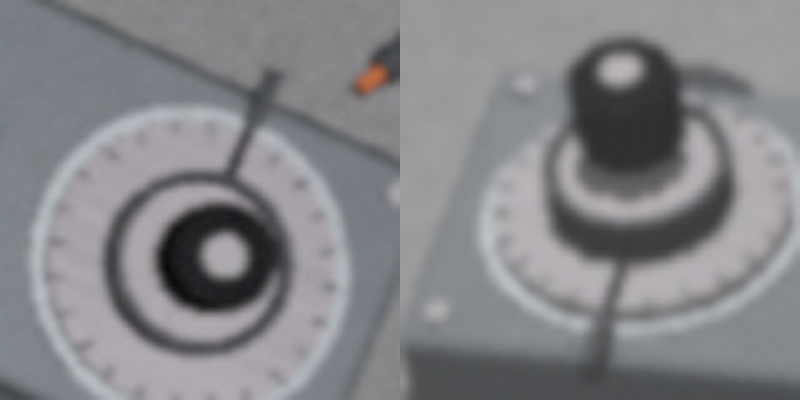

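The mark and pointer form one straight line in both views: top (231,178) to (272,75), scene (622,262) to (597,375). One last numeric check covers alignment from the top view and knob height.

```bash
python3 -c "
from arc import *
T=lambda x,y:((x+.5)/5-.5+295,(y+.5)/5-.5+205)
S=lambda x,y:((x-400+.5)*.15-.5+150,(y+.5)*.15-.5+150)
o1,d1=ray('top',*T(226,255));o2,d2=ray('scene',*S(621,70))
s=np.linalg.lstsq(np.c_[d1,-d2],o2-o1,rcond=None)[0];print(o1+d1*s[0],o2+d2*s[1])
im=np.mean([cv2.cvtColor(grab_frame('top'),cv2.COLOR_BGR2GRAY).astype(np.float32) for _ in range(6)],0).astype(np.float32)
th=np.arange(-45,0,.25)
for r in range(44,86,4):
  p=np.float32([pix('top',(473.8+r*np.cos(np.radians(t)),-167.1+r*np.sin(np.radians(t)),70)) for t in th])[None]
  q=cv2.remap(im,p[...,0],p[...,1],cv2.INTER_CUBIC)[0];i=np.argmin(np.where((th>-35)&(th<-15),q,999));s=slice(i-16,i+17);w=np.clip(np.median(q[s])-q[s],0,None);print(r,round((th[s]*w).sum()/w.sum(),2),round(-167.1+r*np.sin(np.radians(th[i])),1))
"
```

```text
[ 474.3587072  -167.67592448  138.26899208] [ 474.51535405 -167.01720284  138.15132323]
44 -24.08 -185.0
48 -23.95 -186.6
52 -24.21 -188.5
56 -24.23 -190.1
60 -24.33 -191.7
64 -24.33 -193.6
68 -23.49 -193.7
72 -22.62 -194.7
76 -23.97 -197.7
80 -24.41 -200.3
84 -24.72 -202.3
```

```bash
python3 -c "from plant import *;print(finish_job())"
```

```text
the job is handed in; nothing more can be done
None
```

The knob is home in the collar and stopped at its end stop. It slid in without tooth-on-tooth contact, and I saw at most about 8 N. The dial's long mark lines up with the pointer to within roughly 1°, the gripper has let go and moved clear, and the job is handed in after about 15 s; no verdict was returned.

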